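# Tuck a flashing strip under the lap plate and hold it down

## Task

Take the aluminium flashing strip by its standing seam, lay it square on the wooden board and slide its long plain end under the middle of the hinged lap plate without lifting the plate, until you feel the hidden sprung stop, and push it in a few millimetres, not to its hard end. Then press the strip firmly flat on the board and finish while still gripping it, keeping it pushed against the stop and pressed down. Leave the jar and the flat tin where they are.

Things in the scene. Friction and masses are not known exactly. Their poses are not given: they have to be found in the camera images.
- strip: Loose flat aluminium sheet, 150 (x) x 120 (y) x 4 mm, 0.15 to 0.31 kg, flat on the bench. Origin: centre of its underside; z up; +x points to the long plain end to be tucked in. A straight upright seam (rib) stands across it along y: 10 mm thick in x, 96 mm long, top 38 mm above the underside, middle plane at x = -50 mm.
- strip_front (a point): Middle of the strip's front edge at its underside, 75 mm from the origin along the strip's +x.
- strip_seam (a point): Middle of the top of the standing seam, 38 mm over the strip's underside: the place to grip, fingers closing along the strip's x.
- board: Fixed plywood board on the bench; deck 12 mm above the origin (bench level). z up; the strip is slid in along +x. Deck spans x -160 to +140, y -100 to +100 mm. Two 7 mm high cheeks at x 26 to 138 mm leave y -79 to +79 mm clear; the grey lap plate lies over them, the deck before it is bare.
- lap (a joint): Angle of the grey sheet-metal lap plate (186 mm wide, 3 mm thick) in rad: 0 closed, positive as its front edge rises. Hinged at the board's x = 128 mm, closed by its own weight (0.13 kg); about 0.7 N at the front edge lifts it. Closed, its underside is 7 mm above the deck; the front 10 mm is bent up as a lead-in.
- lap_edge (a point): Middle of the lap plate's bent-up front edge, at the board's x = 11.5 mm, y = 0, about 12 mm above the deck when closed.
- stop_pad (a joint): How far the sprung stop, out of sight beneath the lap plate, is pushed in along the board's +x, in m: 0 untouched, 0.012 hard end. Its face, 90 mm wide, 5 mm high, centred on y = 0, is somewhere at x = 50 to 78 mm of the board. It starts to give at about 4 N and stiffens by 1 N per mm (16 N at the end).
- rosin_jar: Cream jar with black cap, 61 mm across, 80 mm high, standing on the bench; bystander. Origin: centre of its underside.
- flux_tin: Flat round white tin with lid, 63 mm across, 22 mm high, lying on the bench; bystander. Origin: centre of its underside.

How it is judged (in metres and radians):
On the way, in this order (a step that is already met when the one before it is completed fails the run):
1. the strip's front edge is under the lap plate, low on the board (x of strip_front in the frame of board above 0.028 m and z of strip_front in the frame of board between 0.009 and 0.017 m), for 0.05 s.
2. the strip has pushed the hidden stop in a little (value of joint stop_pad above 0.0015 m), for 0.1 s.
At the end, for the whole second after the job is handed in: Strip flat on the deck (0.035 rad, 3 mm), square within 0.09 rad, within 14 mm of the middle line, front edge under the closed lap plate (below 0.03 rad), stop pushed in 1.5 to 11 mm; fingers still on the strip, pressing it on the board with over 5 N, at rest (z of strip in the frame of board between 0.009 and 0.015 m and angle between strip's own z axis and vertical below 0.035 rad and value of joint stop_pad between 0.0015 and 0.011 m and value of joint lap below 0.03 rad and angle between the x axis of strip and the x axis of board, either way round below 0.09 rad and y of strip in the frame of board between -0.014 and 0.014 m and x of strip_front in the frame of board above 0.04 m and contact force between strip and board above 5 N and contact force between the fingers and strip above 1 N and linear speed of strip below 0.01 m/s); the arm keeps its last pose, push and grip.
It fails at once if the lap plate is lifted (more than 0.06 rad, about 7 mm at its front edge) (value of joint lap above 0.06 rad).
It fails at once if the stop is driven to its hard end (more than 11.5 mm) (value of joint stop_pad above 0.0115 m).
It fails at once if the rosin jar is moved more than 20 mm (distance of rosin_jar from where it was at the start of the episode above 0.02 m).
It fails at once if the flux tin is moved more than 20 mm (distance of flux_tin from where it was at the start of the episode above 0.02 m).
It also fails if it takes over 64 s, if anything falls off the work surface, if the arm or the gripper's body presses on something with over 40 N, if the wrist force passes 120 N, or if a joint passes its speed limit or range.

## Robot

A 6-joint arm with a two-finger parallel gripper is mounted at the origin on a cart in front of the work surface, level with it; the furniture and walls round the work are solid. World frame = base frame: x ahead of the robot, y to its left, z up, the work surface at z = 0. Lengths are in m, angles in degrees, forces in N, time in s.
With the tool pointing down it reaches from about 0.35 to 0.975 m from the base axis. Payload 7.1 kg.
Tool frame: the origin (TCP) lies midway between the tips of the shut fingers; the grasp point (between the pads) lies 19 mm behind it; z points along the fingers, y is the line along which they close (so a half turn about z gives the same grasp; the last joint's range is limited). The gripper opens to 88 mm and grips with 3 to 60 N. Pads are 20 mm wide; open, the fingers measure 115 mm over their backs; the gripper's body (75 mm by 178 mm) begins 61 mm behind the grasp point.
Start: joints at [-75.573, 24.242, 93.386, -0, 62.372, -1.089], TCP at [0.167, -0.602, 0.223] pointing down, gripper open.
Joint ranges: [-172.04, 172.04], [-51.8, 120.97], [4.93, 147.93], [-75.15, 255.16], [6.16, 154.13], [-145.62, 145.62]. Speed limits (degrees/s): [136.94, 136.94, 172.46, 180, 180, 180].

## Interface

Orientations are given as a 3x3 rotation matrix whose columns are the frame's x, y, z axes.
In Python, from workcell import r, kinematics, snapshot, camera_params, recognise, masks_of, mark_of, current_t, current_qpos, current_joint_vel, current_joint_efforts, current_position, current_tool_rot, current_contact_force, current_moment, current_grip_width, current_grip_force gives the robot as it stands. Calls block until the motion is done:
- r.move_pose(position, orientation): joint-space move of the TCP to a pose.
- r.movel(position, rate=0.15, rot=None, f_stop=None): straight line of the TCP; rot=None keeps the orientation; rate is the mean speed in m/s. With f_stop (N) it stops when the force on the tool has changed by that much, and returns True; else False.
- r.set_joints(angles): joint-space move.
- r.open_jaws() and r.grab(newtons=None): open the fingers fully, or close them until they stop; newtons is the grip in N (None keeps the last).
- r.pause(seconds).
- kinematics.solve_ik(position, orientation): joint angles nearest the present ones, or None.
- snapshot(name): name is "scene" or "top" or "wrist"; returns (picture, depth): 480x640x3 uint8, red, green, blue; 480x640 float32, m along the optical axis (not along the pixel's ray), 0 where there is no reading.
- camera_params(name): a dict with "intrinsics" (3x3 intrinsics, pixels), "R" (3x3) and "t" (3): a world point X has camera coordinates R X + t. Camera axes: x right, y down, z forward; pixel columns grow to the right and rows downward; lengths in m; the calibration is good to about 2 mm. The wrist camera is an equidistant fisheye: a pixel r from the principal point sees the ray r / f radians off the axis. A picture is of the moment at which its call begins: read the wrist's pose just before it. camera_params takes no time and is no camera call; for the wrist camera it gives the pose at the moment of the call.
A pose or a line that the arm cannot do raises r.IKError and nothing moves.
- r.job_done(): hands the job in; it is judged then, once.
Trained networks look in the newest picture that a camera, given by its name, has taken for a name from the list of things; names that differ only in an ending like _2 or _b are one class to them, and where a whole thing is asked for, a point or a joint stands for the part that bears it (a point fixed in the world has none). Each returns a list of dicts, best first, with "conf" (0 to 1); they miss things now and then, are a little off and sometimes report something else, mostly with a low value. They report only what shows in the picture. A call takes as long as a camera call.
- recognise(camera, thing): "extent" ([left, top, width, height] in pixels, round what is visible of it).
- masks_of(camera, thing): "pixels" (480x640 bool, what is visible of it) and "extent" ([left, top, width, height] in pixels, round what is visible of it).
- mark_of(camera, thing): "centre" ([column, row] in pixels: a listed point, or the origin of a listed thing).
Readings, each from a call of its own:
- current_t(): time.
- current_qpos(): joint angles.
- current_joint_vel(): joint speeds.
- current_joint_efforts(): joint torques, N m.
- current_position(): TCP position.
- current_tool_rot(): TCP orientation.
- current_contact_force(): force on the tool from outside, world axes, zero at the start.
- current_moment(): the same for the moment, N m.
- current_grip_width(): finger opening in m.
- current_grip_force(): force on a finger pad.
Only numpy, scipy, OpenCV 4.12 (cv2) and the standard library are available. Lean on these libraries where they do the work, as an engineer would, in place of code of your own. Each camera call takes 0.05 s, during which the arm holds its last target. There are 200 camera calls.

## Working session

There is one attempt and no reset: what is moved stays moved. The work goes in short steps, each a Python script; the robot and the scene stay as the last script left them, time stands still between calls to the robot, and variables do not carry over. Pictures are saved under pics/ and viewed, at most 10 in all, crops included, and the job is handed in when it is done.

```bash
mkdir -p pics; ls
cat > h.py <<'E'
import numpy as np, cv2
from workcell import *
def save(n,img): cv2.imwrite(f'pics/{n}.png',img[:,:,::-1])
def cloud(cam,depth):
    p=camera_params(cam);K=p["intrinsics"];R=np.array(p["R"]);t=np.array(p["t"])
    v,u=np.mgrid[:480,:640]
    X=np.stack([(u-K[0][2])/K[0][0]*depth,(v-K[1][2])/K[1][1]*depth,depth],-1)
    return (X-t)@R
E
python3 - <<'E'
from h import *
for c in ("top","scene"):
    im,d=snapshot(c); save(c+"0",im); P=cloud(c,d)
    np.savez(f"{c}.npz",im=im,d=d,P=P)
    print(c,camera_params(c)["t"],(d>0).mean())
    for n in ("strip","board","lap","rosin_jar","flux_tin","strip_seam","strip_front","lap_edge"):
        m=mark_of(c,n)
        for k in m[:1]:
            u,v=np.array(k["centre"]).round().astype(int)
            print(n,round(k["conf"],2),u,v,P[v,u].round(4) if 0<=v<480 and 0<=u<640 else None)
print(current_t())
E
```

```text
pics
top [-0.0266853   0.57678303  0.86469568] 0.9961295572916666
strip 0.94 407 267 [ 0.5376 -0.2081  0.0041]
board 0.96 198 228 [0.606  0.1979 0.0105]Traceback (most recent call last):
  File "<stdin>", line 7, in <module>
ValueError: it knows: board, flux_tin, lap_edge, rosin_jar, strip, strip_front, strip_seam
```

Run:
```python
from h import *
for c in ("top","scene"):
    im,d=snapshot(c); save(c+"0",im); P=cloud(c,d)
    out={}
    for n in ("strip","board","rosin_jar","flux_tin","strip_seam","strip_front","lap_edge"):
        m=mark_of(c,n)
        for k in m[:1]:
            u,v=np.array(k["centre"]).round().astype(int)
            print(n,round(k["conf"],2),u,v,P[v,u].round(4) if 0<=v<480 and 0<=u<640 else None)
    for n in ("strip","board"):
        mm=masks_of(c,n)
        if mm: out[n]=mm[0]["pixels"]
    np.savez(f"{c}.npz",im=im,d=d,P=P,**out)
print(current_t())
```

```text
board 0.55 407 267 [ 0.5375 -0.208   0.0045]
rosin_jar 0.77 428 196 [ 0.6629 -0.2295  0.0801]
flux_tin 0.84 381 187 [ 0.6918 -0.1549  0.0182]
strip_seam 0.58 421 293 [ 0.4877 -0.2257  0.0402]
strip_front 0.58 392 232 [ 0.6064 -0.1801 -0.0018]
lap_edge 0.6 194 222 [0.6176 0.2061 0.0101]
strip 0.74 370 214 [ 0.529  -0.2018  0.0038]
board 0.66 240 338 [0.604  0.2057 0.0096]
rosin_jar 0.93 321 187 [ 0.663  -0.2256  0.0216]
flux_tin 0.78 296 211 [ 0.6761 -0.1252  0.0173]
strip_seam 0.69 391 199 [ 0.494  -0.2342  0.0352]
strip_front 0.61 336 214 [ 0.5977 -0.1684  0.0044]
lap_edge 0.91 230 324 [0.6291 0.1958 0.0214]
1.15
```

View pics/top0.png

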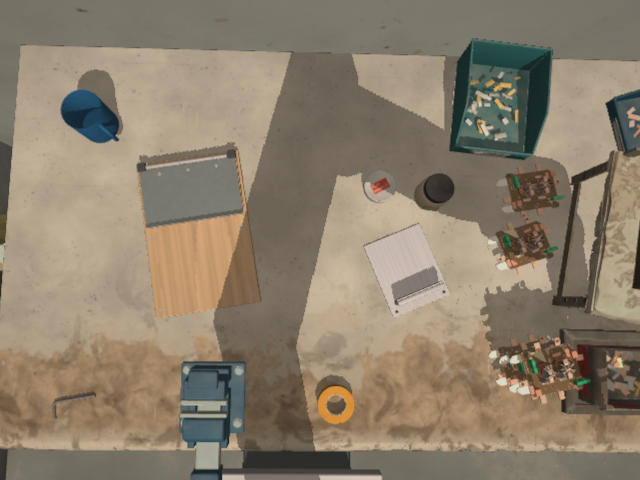

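View pics/scene0.png

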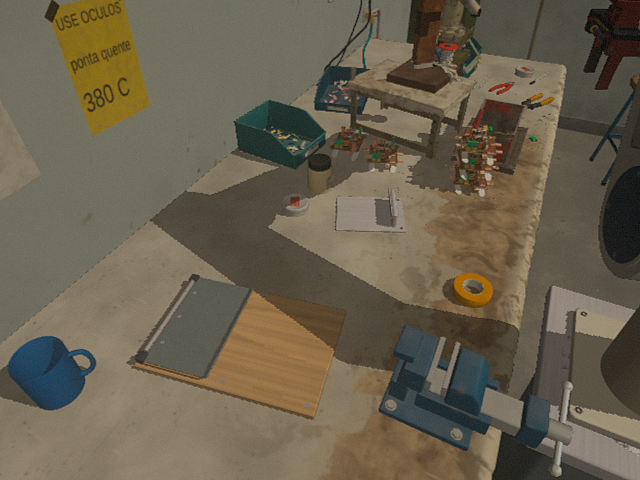

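The top view shows the board at left, with the deck centred near (198,232) and the lap plate at its far end. The strip is centred near (407,267) with its seam at (418,288), and the tin (380,187) and jar (436,190) stand beyond its front edge. Next I fit the rectangles from the depth data.

```bash
python3 - <<'E'
from h import *
for c in ("top","scene"):
    D=np.load(c+".npz"); P=D["P"]
    print(c,[k for k in D.files])
    for n in ("strip","board"):
        if n not in D.files: continue
        m=D[n]; Q=P[m]; 
        print(n,m.sum(),"z pct",np.percentile(Q[:,2],[5,25,50,75,95]).round(4))
        z=Q[:,2]; s=Q[(z<0.012)] if n=="strip" else Q
        print(" rect",cv2.minAreaRect(s[:,:2].astype(np.float32)*1000))
        if n=="strip":
            s=Q[z>0.028]; print(" seam",len(s),cv2.minAreaRect(s[:,:2].astype(np.float32)*1000), s[:,2].max())
        print(" box",cv2.boxPoints(cv2.minAreaRect(Q[:,:2].astype(np.float32)*1000)).round(0).tolist())
E
python3 - <<'E'
from h import *
D=np.load("top.npz");im=D["im"]
a=cv2.resize(im[140:330,120:280],None,fx=2.8,fy=2.8,interpolation=cv2.INTER_CUBIC)
b=cv2.resize(im[210:330,350:460],None,fx=2.8,fy=2.8,interpolation=cv2.INTER_CUBIC)
o=np.zeros((532,448+308,3),np.uint8);o[:a.shape[0],:448]=a;o[:b.shape[0],448:]=b
save("crop1",o)
E
```

```text
top ['im', 'd', 'P', 'strip', 'board']
strip 4642 z pct [0.0006 0.0022 0.0033 0.0046 0.036 ]
 rect ((533.04248046875, -206.9348907470703), (151.07373046875, 121.04398345947266), 22.834068298339844)
 seam 386 ((481.2841796875, -134.47715759277344), (37.78664779663086, 274.5676574707031), 4.6548542976379395) 0.9175938643326815
 box [[382.0, -40.0], [486.0, -292.0], [626.0, -234.0], [522.0, 17.0]]
board 16296 z pct [0.0086 0.0106 0.0124 0.0205 0.0237]
 rect ((606.9392700195312, 165.92535400390625), (307.6394958496094, 279.0702819824219), 9.823829650878906)
 box [[432.0, 277.0], [479.0, 2.0], [782.0, 55.0], [735.0, 330.0]]
scene ['im', 'd', 'P', 'strip', 'board']
strip 2381 z pct [0.0018 0.0031 0.0039 0.0049 0.0364]
 rect ((537.2393798828125, -216.92141723632812), (153.17543029785156, 149.8258056640625), 23.77269172668457)
 seam 191 ((390.161376953125, 127.70468139648438), (23.523910522460938, 821.975830078125), 15.572760581970215) 0.6240488920664864
 box [[169.0, 477.0], [496.0, -317.0], [636.0, -259.0], [310.0, 534.0]]
board 19155 z pct [0.01   0.0116 0.0128 0.0214 0.0241]
 rect ((550.8685302734375, 327.7257385253906), (337.5023498535156, 560.6746826171875), 21.488069534301758)
 box [[291.0, 527.0], [497.0, 5.0], [811.0, 129.0], [605.0, 650.0]]
```

View pics/crop1.png

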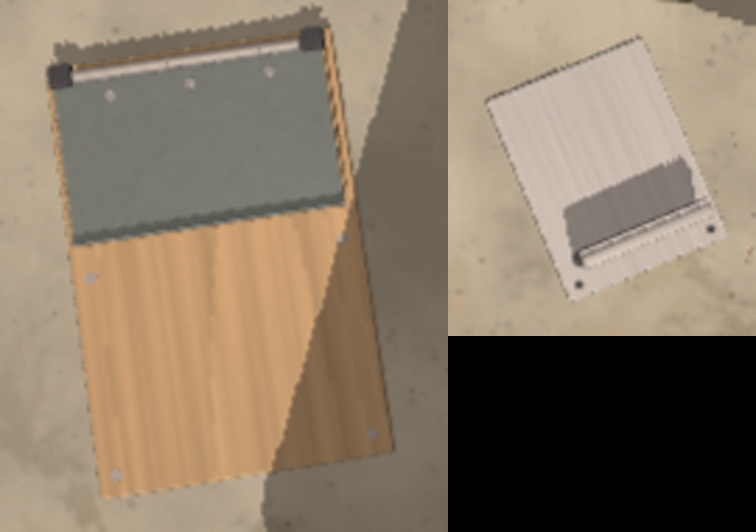

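The crop shows the deck's front corners at about (103,497) and (394,450), the lap's front edge from (72,245) to (345,205), and the seam near the strip's lower end. Now I fit poses from these pixels with ray-plane intersection.

```bash
cat >> h.py <<'E'
def plane(cam,uv,z):
    p=camera_params(cam);K=np.array(p["intrinsics"]);R=np.array(p["R"]);t=np.array(p["t"])
    uv=np.atleast_2d(uv).astype(float)
    d=(np.c_[uv,np.ones(len(uv))]@np.linalg.inv(K).T)@R; o=-R.T@t
    return o+d*((z-o[2])/d[:,2])[:,None]
E
python3 - <<'E'
from h import *
un=lambda q,x0:(np.array(q)+.5)/2.8-.5+np.array(x0)
W=plane("top",un([[103,497],[394,450],[50,90],[328,28],[72,245],[345,205]],[120,140]),0.012)
print("board pts",W[:,:2].round(4).tolist())
L=plane("top",un([[72,240],[345,202]],[120,140]),0.024); print("lap edge",L[:,:2].round(4).tolist())
D=np.load("top.npz")
m=cv2.morphologyEx(D["strip"].astype(np.uint8),cv2.MORPH_OPEN,np.ones((5,5)))
n,l,s,_=cv2.connectedComponentsWithStats(m);m=l==1+np.argmax(s[1:,4])
v,u=np.nonzero(m);X=plane("top",np.c_[u,v],0.004)
print("strip",cv2.minAreaRect((X[:,:2]*1000).astype(np.float32)))
Q=D["P"][m];Q=Q[(Q[:,2]>.03)&(Q[:,2]<.05)]
print("seam pts",len(Q),Q.mean(0),cv2.minAreaRect((Q[:,:2]*1000).astype(np.float32)))
b=cv2.boxPoints(cv2.minAreaRect((X[:,:2]*1000).astype(np.float32)));print(b)
W=plane("top",un([[570-448,300],[725-448,238],[640-448,37],[487-448,101]],[350,210]),.004);print("strip corners",W[:,:2].round(4).tolist(),W[:,:2].mean(0))
E
```

```text
board pts [[0.4351, 0.269], [0.4692, 0.0744], [0.7135, 0.3183], [0.7618, 0.1277], [0.6056, 0.2979], [0.6368, 0.1123]]
lap edge [[0.6075, 0.2942], [0.6369, 0.111]]
strip ((533.0299072265625, -205.99830627441406), (150.27084350585938, 119.83705139160156), 22.43954086303711)
seam pts 356 [ 0.48833777 -0.22462485  0.03633242] ((488.1246337890625, -225.12539672851562), (13.194894790649414, 94.80391693115234), 23.03343963623047)
[[ 440.71213 -179.29645]
 [ 486.45493 -290.05978]
 [ 625.34766 -232.70016]
 [ 579.60486 -121.93683]]
strip corners [[0.4412, -0.181], [0.4851, -0.289], [0.6247, -0.2309], [0.5777, -0.1232]] [ 0.53217037 -0.20601756]
```

```bash
cat >> h.py <<'E'
def rot(yaw,s=1):
    c,n=s*np.cos(yaw),s*np.sin(yaw); return np.array([[-n,c,0],[c,n,0],[0,0,-1.]])
YB=np.radians(9.8); OB=np.array([.610,.1995]); DB=np.array([np.cos(YB),np.sin(YB)]); NB=np.array([-DB[1],DB[0]])
YS=np.radians(22.6); SEAM=np.array([.4873,-.2250])
def bp(x,y,z): return np.r_[OB+x*DB+y*NB,z]
def st(m=""): 
    p=current_position();q=p[:2]-OB;f=np.array(current_contact_force())
    print(m,"t%.2f"%current_t(),"p",np.round(p,4),"board xy",np.round([q@DB,q@NB],4),"f b",np.round([f[:2]@DB,f[:2]@NB,f[2]],2),"w",round(current_grip_width(),4),"gf",round(current_grip_force(),1))
E
python3 - <<'E'
from h import *
print(np.round(current_tool_rot(),2).tolist())
for s in (1,-1):
    for p,y in ((np.r_[SEAM,.15],YS),(np.r_[SEAM,.005],YS),(bp(-.13,0,.13),YB),(bp(-.13,0,.02),YB),(bp(-.05,0,.02),YB)):
        q=kinematics.solve_ik(p,rot(y,s)); print(s,None if q is None else np.round(q,1).tolist())
E
```

```text
[[0.96, 0.27, 0.0], [0.27, -0.96, 0.0], [0.0, -0.0, -1.0]]
1 [-26.1, 22.6, 107.6, -0.0, 49.7, -48.7]
1 [-26.1, 36.8, 110.2, -0.0, 33.0, -48.7]
1 [18.9, 22.7, 111.2, -0.0, 46.1, 9.1]
1 [18.9, 34.0, 113.1, -0.0, 32.9, 9.1]
1 [17.7, 38.1, 102.9, -0.0, 39.0, 7.9]
-1 [-26.1, 22.6, 107.6, -0.0, 49.7, 131.3]
-1 [-26.1, 36.8, 110.2, -0.0, 33.0, 131.3]
-1 None
-1 None
-1 None
```

Run:
```python
from h import *
r.open_jaws()
r.move_pose(np.r_[SEAM,.13],rot(YS)); st("above")
r.movel(np.r_[SEAM,.022],rate=.12); st("low")
print(r.movel(np.r_[SEAM,.001],rate=.015,f_stop=3)); st("touch")
z=current_position()[2]
r.movel(np.r_[SEAM,z+.0012],rate=.02)
r.grab(55); st("grab")
p=current_position()
r.movel(np.r_[p[:2],.05],rate=.08); st("lift")
im,d=snapshot("wrist");save("w1",im)
im,d=snapshot("scene");save("s1",cv2.resize(im[120:330,240:520],None,fx=2.5,fy=2.5))
```

```text
above t3.19 p [ 0.4873 -0.2259  0.1302] board xy [-0.1933 -0.3983] f b [ 0.4  -0.52  0.49] w 0.0879 gf 0.0
low t4.24 p [ 0.4877 -0.2253  0.0225] board xy [-0.1928 -0.3978] f b [ 0.18 -0.52 -0.02] w 0.0879 gf 0.0
True
touch t5.32 p [ 0.4872 -0.225   0.0043] board xy [-0.1932 -0.3974] f b [-1.54  0.98  6.08] w 0.088 gf 2.8
grab t6.74 p [ 0.4872 -0.2249  0.0055] board xy [-0.1933 -0.3973] f b [-0.88 -0.22  1.11] w 0.01 gf 55.0
lift t7.45 p [ 0.4872 -0.2249  0.0502] board xy [-0.1933 -0.3973] f b [ 0.54 -0.11 -2.2 ] w 0.0101 gf 55.0
```

View pics/s1.png

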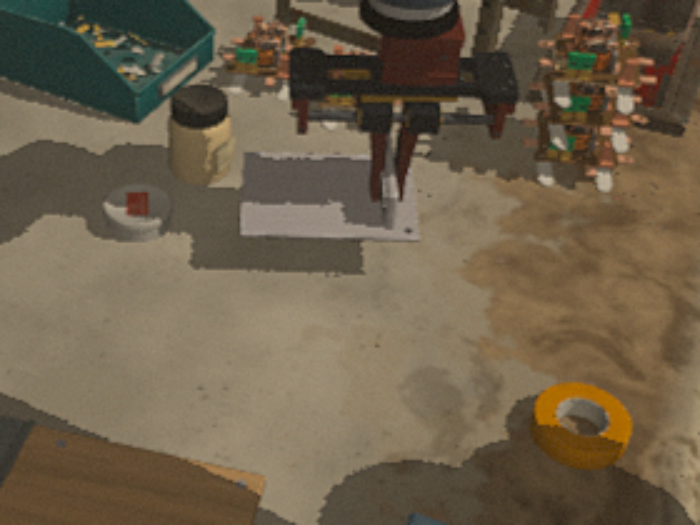

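The strip is held level by its seam, and the jar (200,130) and tin (137,212) are undisturbed. Next I check vice clearance and carry the strip over.

Run:
```python
from h import *
P=np.load("top.npz")["P"].reshape(-1,3)
for c in ("top","scene"):
    P=np.load(c+".npz")["P"].reshape(-1,3)
    m=(P[:,1]>.08)&(P[:,1]<.3)&(P[:,0]>.2)&(P[:,0]<.45)&(P[:,2]>.03)&(P[:,2]<.3)
    print(c,m.sum(),P[m].max(0) if m.any() else 0,P[m].min(0) if m.any() else 0)
p=current_position()
r.movel(np.r_[p[:2],.14],rate=.12)
r.move_pose(bp(-.128,0,.15),rot(YB)); st("over")
r.movel(bp(-.128,0,.045),rate=.1); st("near")
im,d=snapshot("top");save("t2",cv2.resize(im[130:340,110:300],None,fx=2.8,fy=2.8,interpolation=cv2.INTER_CUBIC))
```

```text
top 3821 [0.35479449 0.19893728 0.11769027] [0.20016845 0.12138555 0.0303423 ]
scene 7041 [0.35408277 0.20085818 0.11627138] [0.20010619 0.12218855 0.03000955]
over t9.94 p [0.484  0.1771 0.1498] board xy [-0.1279 -0.0007] f b [-0.3   0.91 -2.25] w 0.0098 gf 55.0
near t11.14 p [0.4843 0.1779 0.0455] board xy [-1.275e-01  1.000e-04] f b [-0.76  0.07 -3.33] w 0.0098 gf 55.0
```

View pics/t2.png

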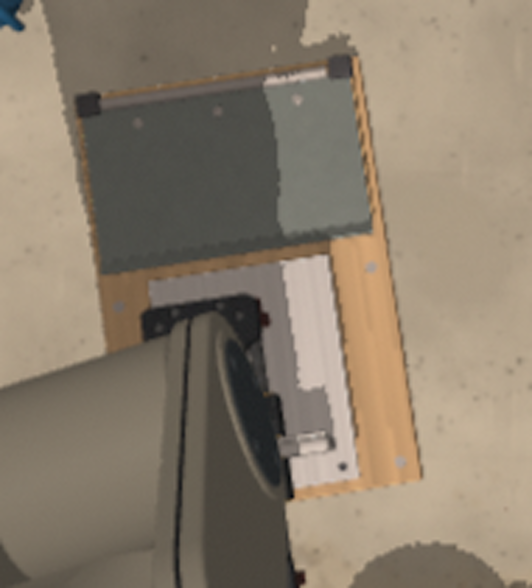

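The view shows the strip over the deck with its front edge (148,282)-(328,255) just short of the lap edge (103,272)-(372,233), roughly parallel and centred. I lower it onto the deck.

Run:
```python
from h import *
print(r.movel(bp(-.128,0,.022),rate=.05)); st("pre")
print(r.movel(bp(-.128,0,.012),rate=.012,f_stop=4)); st("touch")
p=current_position()
r.pause(.3); st("rest")
im,d=snapshot("top");save("t3",cv2.resize(im[130:340,110:300],None,fx=2.8,fy=2.8,interpolation=cv2.INTER_CUBIC))
un=lambda q:(np.array(q)+.5)/2.8-.5+np.array([110,130])
```

```text
False
pre t11.80 p [0.4837 0.1777 0.0217] board xy [-0.1282 -0.    ] f b [ 0.51 -0.55 -1.88] w 0.0096 gf 55.0
True
touch t12.30 p [0.4841 0.1778 0.0175] board xy [-0.1278  0.    ] f b [ 0.14 -0.34  4.54] w 0.0096 gf 55.0
rest t12.60 p [0.4841 0.1778 0.0175] board xy [-0.1278  0.    ] f b [-0.38 -0.32  6.17] w 0.0095 gf 55.0
```

View pics/t3.png

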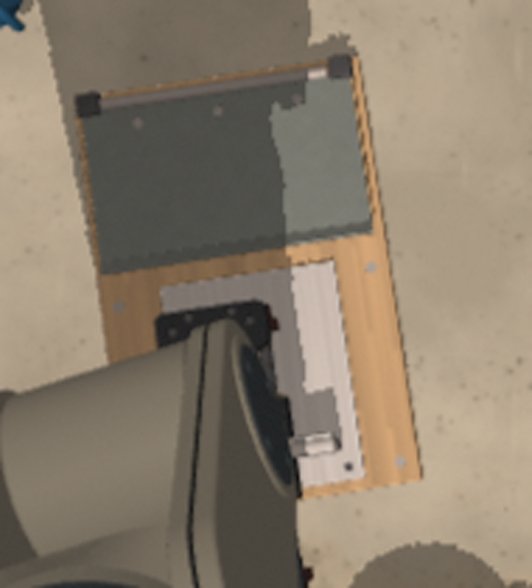

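The strip now lies on the deck with corners at (162,287), (335,261) and (365,477), and the board's right front corner is at (421,478). I check this in metres and start sliding under force monitoring.

Run:
```python
from h import *
un=lambda q:(np.array(q)+.5)/2.8-.5+np.array([110,130])
B=lambda W:np.c_[(W[:,:2]-OB)@DB,(W[:,:2]-OB)@NB].round(4).tolist()
print("strip",B(plane("top",un([[162,287],[335,261],[365,477]]),.016)))
print("board",B(plane("top",un([[421,478],[374,240]]),.012)), "lap",B(plane("top",un([[103,270],[372,233]]),.024)))
f0=np.array(current_contact_force())
p=current_position()
r.movel(bp(-.128,0,p[2]+.0003),rate=.02); r.pause(.2); st("eased")
```

```text
strip [[-0.0043, 0.0563], [-0.0044, -0.0624], [-0.1533, -0.0618]]
board [[-0.1599, -0.0986], [0.0066, -0.0904]] lap [[0.012, 0.0919], [0.0095, -0.0909]]
eased t13.10 p [0.4838 0.1777 0.0177] board xy [-0.128  0.   ] f b [-0.26 -0.54 -0.19] w 0.0094 gf 55.0
```

Run:
```python
from h import *
for x in (-.115,-.105,-.095,-.085,-.081):
    s=r.movel(bp(x,.002,.0176),rate=.03,f_stop=6); st(str(s))
    if s: break
```

```text
False t13.69 p [0.4968 0.1821 0.0176] board xy [-0.1145  0.0021] f b [ 1.    0.51 -1.12] w 0.0095 gf 55.0
True t13.92 p [0.4985 0.1822 0.0175] board xy [-0.1128  0.0019] f b [ 1.67 -0.28  4.42] w 0.0099 gf 55.0
```

Run:
```python
from h import *
for x in (-.105,-.098,-.091,-.085,-.080):
    s=r.movel(bp(x,.002,.0180),rate=.03,f_stop=8); st(str(s))
    if s: break
```

```text
True t14.13 p [0.4993 0.1823 0.0176] board xy [-0.1121  0.0019] f b [-0.74 -0.77  5.01] w 0.0098 gf 55.0
```

Run:
```python
from h import *
st();r.pause(.2);st()
r.movel(bp(-.112,.002,.0184),rate=.01)
for _ in range(4): st("up");r.pause(.1)
for x in (-.108,-.104,-.100):
    s=r.movel(bp(x,.002,.0184),rate=.03); st(str(s))
```

```text
t14.13 p [0.4993 0.1823 0.0176] board xy [-0.1121  0.0019] f b [-0.74 -0.77  5.01] w 0.0098 gf 55.0
 t14.33 p [0.4993 0.1823 0.0175] board xy [-0.1121  0.0019] f b [-0.89 -0.21  4.31] w 0.0097 gf 55.0
up t14.60 p [0.4989 0.1823 0.0182] board xy [-0.1124  0.002 ] f b [-0.32 -0.28 -0.53] w 0.0095 gf 55.0
up t14.70 p [0.4989 0.1823 0.0182] board xy [-0.1124  0.002 ] f b [-0.53  0.32  0.16] w 0.0099 gf 55.0
up t14.80 p [0.4989 0.1823 0.0182] board xy [-0.1124  0.0019] f b [-1.71 -0.17  0.48] w 0.0098 gf 55.0
up t14.90 p [0.4989 0.1823 0.0182] board xy [-0.1124  0.002 ] f b [ 0.24 -0.87 -0.08] w 0.0094 gf 55.0
False t15.28 p [0.5035 0.1831 0.0183] board xy [-0.1077  0.002 ] f b [ 0.07  0.13 -2.24] w 0.0095 gf 55.0
False t15.57 p [0.5075 0.1838 0.0183] board xy [-0.1037  0.002 ] f b [-0.69  0.32 -2.7 ] w 0.0099 gf 55.0
False t15.85 p [0.5114 0.1845 0.0184] board xy [-0.0997  0.002 ] f b [-0.27  1.08 -1.81] w 0.0097 gf 55.0
```

Run:
```python
from h import *
for x in (-.094,-.088,-.082,-.078): 
    s=r.movel(bp(x,.002,.0183),rate=.03,f_stop=8); st(str(s))
    if s: break
im,d=snapshot("scene");save("s4",cv2.resize(im[240:430,120:380],None,fx=3,fy=3,interpolation=cv2.INTER_CUBIC))
```

```text
False t16.20 p [0.5173 0.1855 0.0182] board xy [-0.0937  0.002 ] f b [-0.11  0.83 -3.55] w 0.0096 gf 55.0
False t16.55 p [0.5232 0.1865 0.0183] board xy [-0.0877  0.002 ] f b [ 0.04 -0.18 -1.84] w 0.0097 gf 55.0
False t16.90 p [0.5291 0.1875 0.0182] board xy [-0.0818  0.002 ] f b [ 0.33 -0.31 -2.34] w 0.0094 gf 55.0
False t17.18 p [0.533  0.1883 0.0183] board xy [-0.0778  0.002 ] f b [-0.25  0.86 -2.12] w 0.0093 gf 55.0
```

View pics/s4.png

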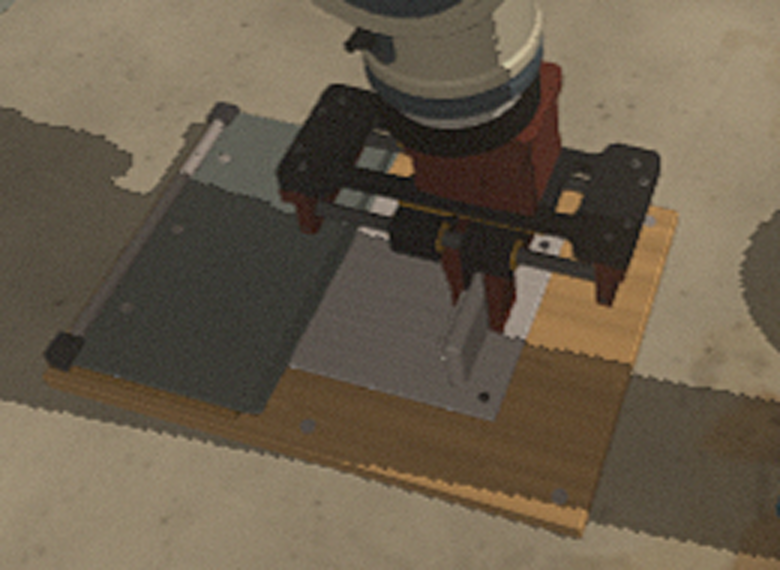

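The strip's front is under the closed lap plate (edge near (300,340)), and it is square and flat. I advance in 1.5 mm steps to find the stop.

```bash
cat >> h.py <<'E'
def fx(n=8):
    a=[]
    for _ in range(n): a.append(np.array(current_contact_force()));r.pause(.03)
    f=np.mean(a,0); return np.round([f[:2]@DB,f[:2]@NB,f[2]],2)
E
python3 - <<'E'
from h import *
x=-.0778; print(fx())
while x<-.042:
    x+=.0015
    s=r.movel(bp(x,.002,.0183),rate=.02,f_stop=7)
    f=fx(5); q=(current_position()[:2]-OB)@DB
    print(s,"cmd %.4f act %.4f"%(x,q),f)
    if s or f[0]<-2.5: break
print(current_t())
E
```

```text
[ 0.16 -0.36 -2.3 ]
False cmd -0.0763 act -0.0763 [ 0.07 -0.61 -1.96]
False cmd -0.0748 act -0.0747 [ 0.01  0.08 -2.57]
False cmd -0.0733 act -0.0733 [ 0.49 -0.34 -2.7 ]
False cmd -0.0718 act -0.0717 [ 0.39  0.   -2.23]
False cmd -0.0703 act -0.0703 [ 0.21 -0.26 -2.57]
False cmd -0.0688 act -0.0688 [ 0.29 -0.03 -2.36]
False cmd -0.0673 act -0.0672 [ 0.62 -0.19 -2.25]
False cmd -0.0658 act -0.0657 [ 0.29 -0.11 -2.29]
False cmd -0.0643 act -0.0643 [ 0.43  0.39 -2.03]
False cmd -0.0628 act -0.0627 [ 0.19  0.   -2.47]
False cmd -0.0613 act -0.0612 [ 0.37  0.41 -2.18]
False cmd -0.0598 act -0.0597 [ 0.66  0.13 -2.39]
False cmd -0.0583 act -0.0582 [ 0.55  0.2  -2.02]
False cmd -0.0568 act -0.0567 [-0.11 -0.21 -2.24]
False cmd -0.0553 act -0.0553 [ 0.06  0.01 -2.32]
False cmd -0.0538 act -0.0537 [ 0.18  0.06 -1.85]
False cmd -0.0523 act -0.0522 [-0.04  0.   -1.89]
False cmd -0.0508 act -0.0508 [ 0.57  0.37 -2.13]
False cmd -0.0493 act -0.0500 [-4.37 -0.66  1.24]
25.4167
```

Run:
```python
from h import *
x=-.0493
while x<-.0435:
    x+=.001
    r.movel(bp(x,.002,.0182),rate=.01)
    f=fx(6); q=(current_position()[:2]-OB)@DB
    print("cmd %.4f act %.4f z %.4f"%(x,q,current_position()[2]),f)
    if f[0]<-9: break
```

```text
cmd -0.0483 act -0.0493 z 0.0181 [-6.34 -0.78  3.15]
cmd -0.0473 act -0.0485 z 0.0182 [-7.61 -0.93  3.7 ]
cmd -0.0463 act -0.0478 z 0.0181 [-8.14 -0.75  4.45]
cmd -0.0453 act -0.0470 z 0.0181 [-9.03 -0.99  5.58]
```

The stop is found at about TCP x = -0.0505 and is pushed in roughly 3.5 mm. I go one step further, then press down.

Run:
```python
from h import *
r.movel(bp(-.0443,.002,.0182),rate=.01); z=.0182
print(fx(), (current_position()[:2]-OB)@DB)
while z>.0165:
    z-=.0002; r.movel(bp(-.0443,.002,z),rate=.005)
    f=fx(6); q=(current_position()[:2]-OB)@DB
    print("z %.4f act x %.4f z %.4f"%(z,q,current_position()[2]),f)
    if f[2]>16: break
r.pause(.5); st()
im,d=snapshot("scene");save("s5",cv2.resize(im[240:430,120:380],None,fx=3,fy=3,interpolation=cv2.INTER_CUBIC))
```

```text
[-9.96 -0.71  6.48] -0.046219853688042864
z 0.0180 act x -0.0463 z 0.0180 [-10.78  -0.84   7.06]
z 0.0178 act x -0.0462 z 0.0179 [-11.05  -0.4    7.82]
z 0.0176 act x -0.0463 z 0.0178 [-11.89  -1.02   8.48]
z 0.0174 act x -0.0463 z 0.0176 [-12.2   -1.29   9.07]
z 0.0172 act x -0.0463 z 0.0175 [-12.68  -1.11  10.53]
z 0.0170 act x -0.0463 z 0.0175 [-13.21  -1.07  12.12]
z 0.0168 act x -0.0463 z 0.0175 [-13.74  -1.1   14.09]
z 0.0166 act x -0.0463 z 0.0175 [-14.13  -1.17  16.08]
 t31.83 p [0.5641 0.1934 0.0175] board xy [-0.0463  0.0018] f b [-15.1   -1.46  16.84] w 0.0096 gf 55.1
```

View pics/s5.png

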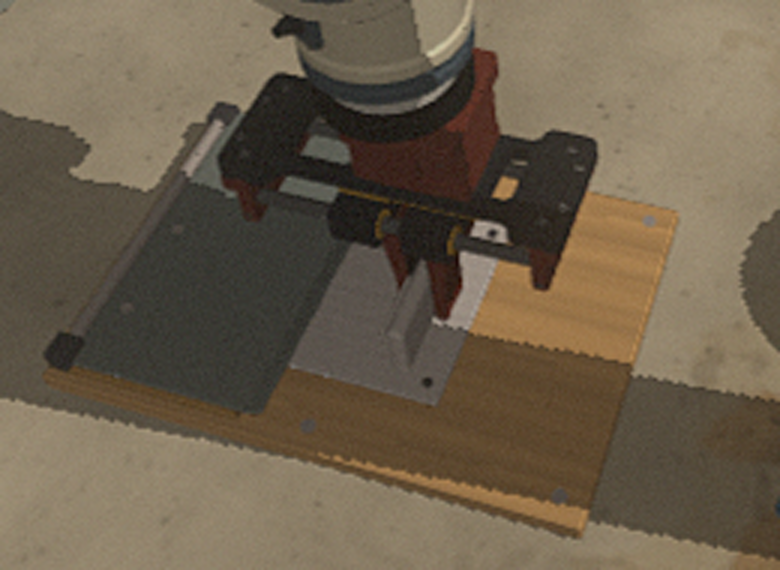

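The lap plate is closed, the strip is flat and square, and it is pushed in about 4 mm with 17 N of downward force. Handing in.

```bash
python3 -c "
from h import *
print(r.job_done())"
```

```text
the job is handed in; nothing more can be done
None
```

I handed the job in at about 32 s; no verdict came back. By my readings the strip is square under the closed lap plate and pressed flat with about 17 N. It holds the sprung stop in by about 4 mm, still gripped, and I did not touch the jar or the tin.

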